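Hang the hardware tray on both spring-bolt hooks

ROBOT

A 6-joint arm with a two-finger parallel gripper is mounted at the origin on the work surface. World frame = base frame: x ahead of the robot, y to its left, z up, the work surface at z = 0. Lengths are in m, angles in rad, forces in N, time in s.
With the tool pointing down it reaches from about 0.35 to 0.975 m from the base axis. Payload 4.9 kg.
Tool frame: the origin (TCP) lies on the centre line of the jaws, within the pads' length; the fingertips stand manip.tip_reach ahead of it and the grasp point (between the pads) is the TCP (manip.tip_reach is the distance from the TCP to the fingertips, in m); z points along the fingers, y is the line along which they close (so a half turn about z gives the same grasp; the last joint's range is limited). The gripper opens to 85 mm and grips with 20 to 120 N. Pads are 22 mm wide; open, the fingers measure 114 mm over their backs; the gripper's body (76 mm by 85 mm) begins 54 mm behind the grasp point. The pads swing forward as they close: fully open they stand 13 mm farther back than shut.
Start: joints at [1.013, 0.053, 1.613, -0, 1.476, -0.119], TCP at [0.266, 0.566, 0.25] pointing down, gripper open.
Joint ranges: [-3.01, 3.01], [-1.01, 2.22], [0.06, 2.58], [-1.02, 4.17], [0.09, 2.62], [-3.14, 3.14]. Speed limits (rad/s): [2.57, 2.57, 3.14, 3.14, 3.14, 3.14].

INTERFACE

Orientations are given as a unit quaternion [w, x, y, z].
In Python, from plant import manip gives the robot as it stands. The module is installed in compiled form; this text tells all that it offers.
- The arm moves only by the tool move_arm, never from a script. Its argument "rows" is a list of rows, each a list of 7 numbers: the shift along the tool's x, y, z in cm, then the turn, a rotation vector about the tool's x, y, z in degrees, then the opening, from -1 (shut) to 1 (fully open). In form: [[tx, ty, tz, ax, ay, az, jaw], ...]. A call has 1 to 20 rows; each row shifts and turns the commanded pose from where the row before left it, along the tool's axes as they then stand; what a row does not reach is not made up. A row lasts 1/12 s, in which the tool goes at most 41.7 mm and 7.16 degrees, less where a joint would pass 70% of its speed; a pose out of reach is approached as far as the arm can. A call is refused whole if a number of a shift passes 4.17 or a number of a turn 7.16, either way. A call with a gripper value outside its range is refused whole. The fingers move at their own pace and stop on an object; the grip force is fixed at half the most. Time passes only in rows, so rows that do not move let the fingers close. It gives the time, the measured TCP pose, the force, the opening and the grip force at its end, in the units of the state.
- manip.state(): the state, without advancing time (a new reading comes with each control period).
- manip.grab_frame(name): name is "scene" or "top" or "wrist"; returns a dict with "img" (400x640x3 uint8, blue, green, red), "mtx" (3x3 intrinsics, pixels), "k1" (the pictures are not rectified: a ray, as slopes to the right and down, at radius r is drawn at 1 + k1 r^2 times it, then the intrinsics apply), "R" (3x3) and "t" (3): a world point X has camera coordinates R X + t. Camera axes: x right, y down, z forward; pixel columns grow to the right and rows downward; lengths in m; the calibration is good to about 2 mm. A picture is of the moment at which its call begins. There is no depth.
- manip.job_done(): hands the job in; it is judged then, once.
The state is a dict: "time": time; "joint_pos": joint angles; "joint_vel": joint speeds; "joint_efforts": joint torques, N m; "tool_pos": TCP position; "tool_rot": TCP orientation; "contact_force": force on the tool from outside, world axes, zero at the start; "ft_torque": the same for the moment, N m; "gripper_width": opening from 0.0 (shut) to 1.0 (fully open); "grasp_force": force on a finger pad.
Only numpy, scipy, OpenCV 4.12 (cv2) and the standard library are available. Lean on these libraries where they do the work, as an engineer would, in place of code of your own. Each camera call takes 0.05 s, during which the arm holds its last target. There are 200 camera calls.

TASK

Hang the hardware tray between the two posts of the bench stand: carry it level by its rail, lower the rail into both hooks at once and press it gently down until both spring bolts have snapped out over it. Before letting go, pull up lightly until the rail bears against both bolts, to make sure that both ends are caught; then let the rail settle back on its seats, release it and leave it hanging there. Keep both small cartons in the tray and leave the other things on the bench alone.

Things in the scene. Friction and masses are not known exactly. Their poses are not given: they have to be found in the camera images.
- tray: blue sheet-steel tote tray: open box 90 mm (its x) by 254 mm (its y), walls 45 mm high, 3 mm thick, divider across the middle; end plates carry a steel rail (16 mm square tube, 364 mm long along y) above its centre line, underside 96 mm and top 112 mm above the tray's underside. Origin: centre of the underside, z up. 0.33 to 0.55 kg, with both cartons 0.54 to 0.84 kg
- rail_mid (a point): centre of the rail at mid-length, 104 mm above the tray's underside: the place to grip it from above, across its 16 mm; nothing else there stands higher than 45 mm above the tray's underside
- rail_left (a point): point on the underside of the rail, 152 mm from its middle towards the tray's +y end
- rail_right (a point): the same point towards the tray's -y end. Either rail end may lie in either hook
- stand: fixed steel stand: two 30 mm square posts, 316 mm apart along its y, a hook head on each. Origin: on the bench midway between the posts; its x runs along the hook slots' width, towards the bolt side. Tray and rail hang between the posts, the rail's y along the stand's y (either way round), 14 mm of play along y. Its hooks bend if the tray loads the stand with more than 40 N in all
- left_hook (a point): nominal middle of the seat of the hook at the stand's +y end, 170 mm above the bench. The hook is a slot open at the top, 21 mm wide along the stand's x, 20 mm along y, with a flat seat; flared lips, 44 mm apart, top it 60 mm above the seat. Heads are clamped on by hand: the true seat lies up to 9 mm above or below this point, each differently, so seating must be felt
- right_hook (a point): the same point of the hook at the stand's -y end, 304 mm from the other; its true seat also lies up to 9 mm above or below the point
- left_bolt (a joint): how far the left hook's spring bolt is pushed back, m: 0 out, 0.0105 in. It sticks 10 mm into the slot from the +x cheek, bevelled on top (from 43 mm above the true seat), flat below at 18.5 mm (2.5 mm of play over a seated rail). A rail pressed down drives it back with 3 to 7 N at each hook, then it snaps out over the rail and blocks it from rising
- right_bolt (a joint): the same for the right hook's bolt. Pulled upwards by the rail, either bolt bends at more than 12 N
- bolt_carton: small cardboard carton 62 by 90 by 36 mm lying in one half of the tray (heavy, about 200 g). Origin: centre of its underside
- cap_carton: carton of the same size lying in the other half of the tray (light, about 50 g). Origin: centre of its underside
- tape_roll: roll of brown tape lying flat, 104 mm across, 48 mm high, a bystander. Origin: centre of its underside
- rubber_guard: black rubber edge guard with yellow arrows lying flat, 75 by 260 by 28 mm, a bystander. Origin: centre of its underside
- spray_bottle: white bottle 60 mm across, 160 mm high, a bystander. Origin: centre of its underside
Things that resemble listed ones, but are neither listed nor needed, are in the scene too. Leave any black look-alike of the bolt_carton alone. Leave any orange look-alike of the cap_carton alone.

How it is judged:
By the outcome, as a careful person would: the job done as asked, in the order asked, and still so for the second after the job is handed in, with the robot touching nothing.
It also fails if it takes over 56 s, if anything falls off the work surface, if the arm or the gripper's body presses on something with over 40 N, if the wrist force passes 120 N, or if a joint passes its speed limit or range.

## Working session

There is one attempt and no reset: what is moved stays moved. The work goes in short steps, Python scripts to look and compute and a tool call to move; the robot and the scene stay as the last step left them, time stands still between calls to the robot, and variables do not carry over. Pictures are saved under pics/ and viewed, at most 10 in all, crops included, and the job is handed in when it is done.

Besides the shell and the picture viewer there is one more tool, called after ">>>" as name([rows], argument=value, ...), one row to a line, values as JSON. move_arm: Moves the arm, as the interface text tells. Its arguments: {"type":"object","properties":{"rows":{"type":"array","items":{"type":"array","items":{"type":"number"}}}},"required":["rows"]}

```bash
mkdir -p pics
cat > h.py <<'E'
import numpy as np, cv2
from plant import manip
def grab(n,save=None):
    f=manip.grab_frame(n)
    if save: cv2.imwrite('pics/'+save,f['img'])
    return f
def ray(f,u,v):
    K=f['mtx'];x=(u-K[0,2])/K[0,0];y=(v-K[1,2])/K[1,1]
    D=np.array([f['k1'],0,0,0.]);p=cv2.undistortPoints(np.array([[[u,v]]],float),K,D,None,None,None)[0,0] if 0 else None
    rd=np.hypot(x,y);r=rd
    for _ in range(50): r=rd/(1+f['k1']*r*r)
    s=r/rd if rd>0 else 1
    d=f['R'].T@np.array([x*s,y*s,1.]);c=-f['R'].T@f['t'];return c,d
def onz(f,u,v,z):
    c,d=ray(f,u,v);return c+d*(z-c[2])/d[2]
def tri(f,a,g,b):
    c,d=ray(f,*a);e,h=ray(g,*b)
    s=np.linalg.lstsq(np.c_[d,-h],e-c,rcond=None)[0];p=c+d*s[0];q=e+h*s[1];return (p+q)/2,np.linalg.norm(p-q)
def proj(f,X):
    p=f['R']@np.array(X,float)+f['t'];x,y=p[:2]/p[2];m=1+f['k1']*(x*x+y*y);K=f['mtx'];return K[0,0]*x*m+K[0,2],K[1,1]*y*m+K[1,2]
E
python3 - <<'E'
from h import *
for n in('top','scene'):
    f=grab(n,n+'.png');print(n,(-f['R'].T@f['t']).round(3),f['R'].round(2).tolist(),f['mtx'][0,0],f['k1'])
s=manip.state();print(s,manip.tip_reach)
E
```

```text
top [0.312 0.    1.427] [[-0.03, -1.0, 0.0], [-0.99, 0.03, -0.12], [0.12, -0.0, -0.99]] 425.1496451249575 0.0018316672157747186
scene [ 1.231 -0.238  1.233] [[0.28, 0.96, 0.01], [0.78, -0.22, -0.58], [-0.55, 0.18, -0.81]] 479.1691152212897 0.04160837315364329
{'time': 0.1, 'joint_pos': array([ 1.01299675e+00,  5.33490811e-02,  1.61418151e+00,  1.42106371e-05,
        1.47600671e+00, -1.19006303e-01]), 'joint_vel': array([ 0.00047824, -0.00272508, -0.00454223,  0.00191497, -0.0002721 ,
        0.00037225]), 'joint_efforts': array([-1.43379766e-04, -3.94909573e+01, -3.71361458e+01, -1.37648449e-04,
        3.93910901e-03, -1.77776838e-05]), 'tool_pos': array([0.26524195, 0.5653299 , 0.24913499]), 'tool_rot': array([-3.29463882e-04,  2.17641325e-01,  9.76028334e-01, -9.14829140e-04]), 'contact_force': array([-0.75723565,  0.37480124,  0.14593054]), 'ft_torque': array([ 0.00141115, -0.05890039,  0.00670299]), 'grasp_force': 0.0, 'gripper_width': 0.9970802866474512} 0.019
```

View pics/top.png

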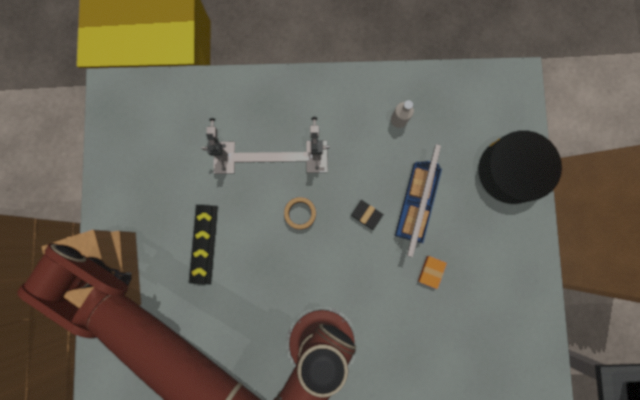

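View pics/scene.png

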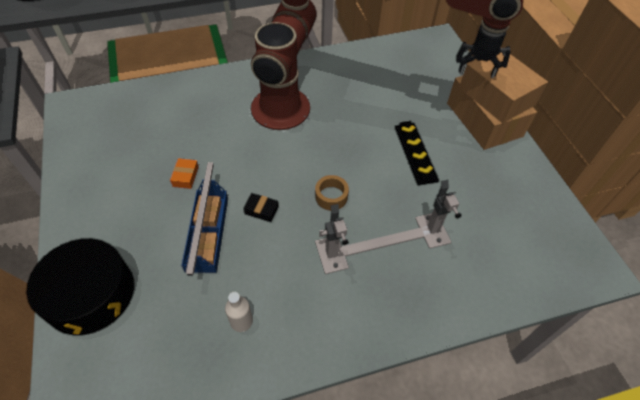

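The top view shows the rail from (437,147) to (412,253) and the stand's feet near (224,157) and (317,155). The scene view shows the rail from (210,165) to (190,270) and the hook heads near (335,225) and (440,200). I'll zoom in on these next.

Run:
```python
from h import *
t=grab('top');s=grab('scene')
R=lambda im,x,y,w,h,k:cv2.resize(im[y:y+h,x:x+w],None,fx=k,fy=k,interpolation=cv2.INTER_CUBIC)
a=R(t['img'],200,105,133,75,6);b=R(s['img'],310,170,160,110,5)
cv2.imwrite('pics/c1.png',a[:600,:800]);cv2.imwrite('pics/c2.png',b)
for f,(x,y,w,h) in((t,(385,135,65,130)),(s,(170,155,65,125))):
    im=f['img'][y:y+h,x:x+w];hs=cv2.cvtColor(im,cv2.COLOR_BGR2HSV)
    m=((hs[...,1]<45)&(hs[...,2]>140)).astype(np.uint8)
    n,l,st,c=cv2.connectedComponentsWithStats(m);i=1+st[1:,4].argmax()
    ys,xs=np.nonzero(l==i);r=cv2.minAreaRect(np.c_[xs+x,ys+y].astype(np.float32));print(st[i],r,cv2.boxPoints(r).round(1).tolist())
```

```text
[ 24  10  32 111 512] ((424.1563720703125, 200.0401153564453), (4.843319416046143, 114.00428771972656), 14.38139533996582) [[407.70001220703125, 254.6999969482422], [436.0, 144.1999969482422], [440.70001220703125, 145.39999389648438], [412.29998779296875, 255.89999389648438]]
[ 17   7  25 111 479] ((199.29299926757812, 217.24761962890625), (4.513734340667725, 112.1746597290039), 10.84030532836914) [[186.5, 271.8999938964844], [207.60000610351562, 161.6999969482422], [212.10000610351562, 162.60000610351562], [191.0, 272.79998779296875]]
```

View pics/c1.png

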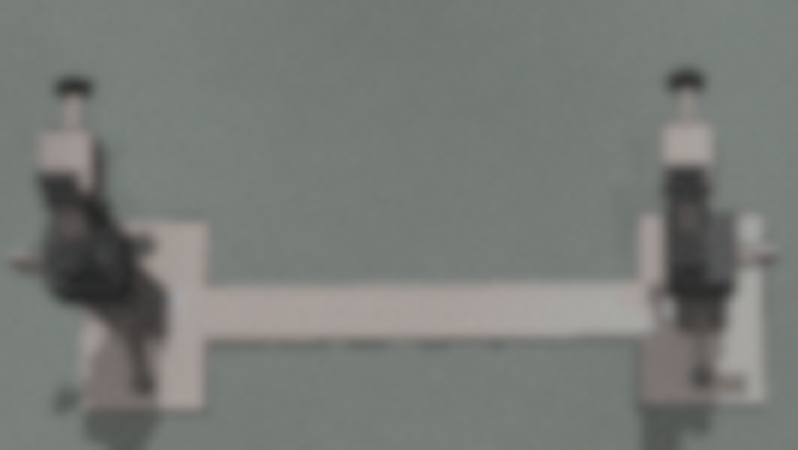

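View pics/c2.png

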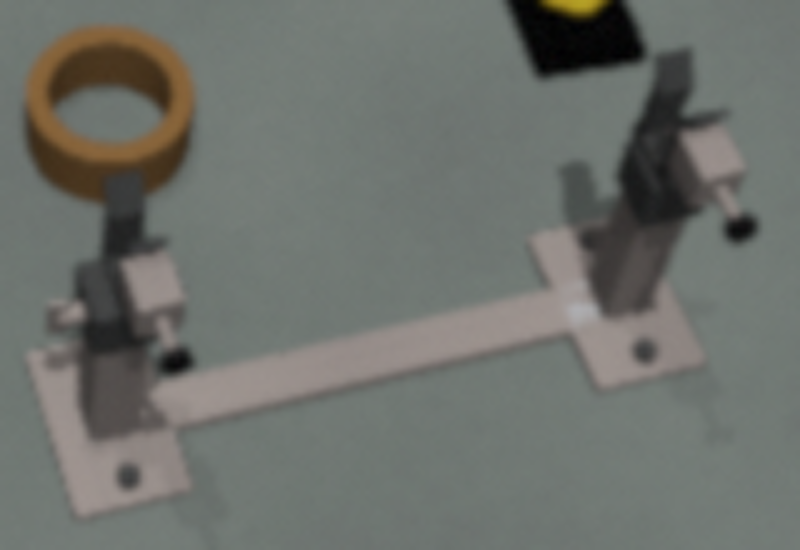

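The bolts and their black knobs point up in the top image, so the stand's x axis is about world +x. The knobs are at top (212,119) and (314.3,118.3), and at scene (458,215.6) and (345,242). The bar between the plates gives the stand's y axis.

Run:
```python
from h import *
t=grab('top');s=grab('scene')
print('rail ends tri');
for a,b in(((438.4,144.8),(209.9,162.1)),((410,255.3),(188.7,272.4))):
    P=tri(t,a,s,b);print(P[0].round(4),round(P[1],4),onz(t,*a,.112).round(4),onz(s,*b,.112).round(4))
c=[onz(t,424.15,200.04,.112),onz(s,199.3,217.25,.112)];print(c)
def knob(f,u,v):
    im=f['img'][int(v)-7:int(v)+8,int(u)-7:int(u)+8];g=cv2.cvtColor(im,cv2.COLOR_BGR2GRAY);m=g<45
    ys,xs=np.nonzero(m);return xs.mean()+int(u)-7,ys.mean()+int(v)-7,m.sum()
K=[]
for a,b in(((212,119),(458,215.6)),((314.3,118.3),(345.2,242))):
    A=knob(t,*a);B=knob(s,*b);P=tri(t,A[:2],s,B[:2]);print('knob',A,B,P[0].round(4),round(P[1],4));K.append(P[0])
d=K[0]-K[1];print('knob dist',np.linalg.norm(d),'yaw',np.degrees(np.arctan2(-d[0],d[1])),(K[0]+K[1])/2)
# bar in both views: bright pixels
for f,(x,y,w,h) in((t,(200,135,135,45)),(s,(310,215,145,65))):
    im=f['img'][y:y+h,x:x+w];hs=cv2.cvtColor(im,cv2.COLOR_BGR2HSV).astype(int)
    m=((im[...,2].astype(int)-im[...,1]>0)&(hs[...,2]>130)).astype(np.uint8)
    cv2.imwrite('pics/m%d.png'%w,np.vstack([m*255]))
    ys,xs=np.nonzero(m);P=np.array([onz(f,u+x,v+y,.005) for u,v in zip(xs,ys)])
    Y=P[:,1];mid=(Y.min()+Y.max())/2;b=P[abs(Y-mid)<.1]
    k=np.polyfit(b[:,1],b[:,0],1);print('bar',k,'yaw',np.degrees(np.arctan(-k[0])),'x width',b[:,0].ptp() if hasattr(b[:,0],'ptp') else np.ptp(b[:,0]), 'x at mid',np.polyval(k,mid))
    # plate edges: columns where x-extent is big
    bins=np.arange(Y.min(),Y.max(),.004);print([(round(float(q),3),int(1000*np.ptp(P[abs(Y-q)<.003][:,0])),) for q in bins if (abs(Y-q)<.003).any()])
```

```text
rail ends tri
[ 0.546  -0.2785  0.4379] 0.0247 [ 0.6203 -0.3869  0.112 ] [ 0.2728 -0.2784  0.112 ]
[ 0.2552 -0.4493 -0.565 ] 0.0532 [ 0.2771 -0.2789  0.112 ] [ 0.6181 -0.3863  0.112 ]
[array([ 0.44608285, -0.33190979,  0.112     ]), array([ 0.45920113, -0.33683904,  0.112     ])]
 ** On entry to DLASCL parameter number  4 had an illegal value
 ** On entry to DLASCL parameter number  4 had an illegal value
 ** On entry to DLASCL parameter number  4 had an illegal value
 ** On entry to DLASCL parameter number  4 had an illegal value
 ** On entry to DLASCL parameter number  5 had an illegal value
 ** On entry to DLASCL parameter number  4 had an illegal value<stdin>:9: RuntimeWarning: Mean of empty slice.
  ret = ret.dtype.type(ret / rcount)
Traceback (most recent call last):
  File "h.py", line 18, in tri
    s=np.linalg.lstsq(np.c_[d,-h],e-c,rcond=None)[0];p=c+d*s[0];q=e+h*s[1];return (p+q)/2,np.linalg.norm(p-q)
      ~~~~~~~~~~~~~~~^^^^^^^^^^^^^^^^^^^^^^^^^^^^
numpy.linalg.LinAlgError: SVD did not converge in Linear Least Squares
```

```bash
python3 - <<'E' 2>&1 | tail -40
from h import *
t=grab('top');s=grab('scene')
def knob(f,u,v):
    x,y=int(round(u))-5,int(round(v))-5
    g=cv2.cvtColor(f['img'][y:y+11,x:x+11],cv2.COLOR_BGR2GRAY).astype(float);lo=g.min();m=np.clip(lo+30-g,0,None)
    ys,xs=np.mgrid[:11,:11];return (xs*m).sum()/m.sum()+x,(ys*m).sum()/m.sum()+y,lo
K=[]
for a,b in(((212,119),(458,215.6)),((314.3,118.3),(345.2,242))):
    A=knob(t,*a);B=knob(s,*b);P=tri(t,A[:2],s,B[:2]);print('knob',np.round(A,1),np.round(B,1),P[0].round(4),round(P[1],4));K.append(P[0])
d=K[0]-K[1];print('knob dist',np.linalg.norm(d),'yaw',np.degrees(np.arctan2(-d[0],d[1])),((K[0]+K[1])/2).round(4))
for f,(x,y,w,h) in((t,(200,135,135,45)),(s,(310,215,145,65))):
    im=f['img'][y:y+h,x:x+w].astype(int)
    m=(im[...,2]-im[...,1]>3)&(im.max(2)>125)
    ys,xs=np.nonzero(m);P=np.array([onz(f,u+x,v+y,.005) for u,v in zip(xs,ys)])
    b=P[abs(P[:,1]-.13)<.08];k=np.polyfit(b[:,1],b[:,0],1)
    print('bar n',len(b),k,'yaw',np.degrees(np.arctan(-k[0])),'Y',b[:,1].min(),b[:,1].max(),'xw',np.std(b[:,0]-np.polyval(k,b[:,1]))*12**.5)
    off=P[:,0]-np.polyval(k,P[:,1]);q=P[abs(off)>.02]
    print('plates Y hist',np.histogram(P[abs(off)>.018][:,1],bins=np.arange(-.08,.36,.01)))
print('px corners from top', [onz(t,200+u/6,105+v/6,.006).round(4).tolist() for u,v in((205,222),(208,408),(640,215),(640,402),(766,215),(766,402),(85,408))])
print('px corners scene', [onz(s,310+u/5,170+v/5,.006).round(4).tolist() for u,v in((25,352),(80,517),(190,490),(530,238),(602,390),(706,360))])
E
```

```text
knob [211.9 119.   52. ] [457.6 215.4  13. ] [0.6957 0.3063 0.2015] 0.0006
knob [313.8 117.9  55. ] [344.8 242.1  13. ] [0.6909 0.0038 0.2014] 0.0008
knob dist 0.30252025639119534 yaw -0.9014050263416863 [0.6933 0.155  0.2015]
bar n 294 [0.00925212 0.61788909] yaw -0.5300923982939013 Y 0.08937800861041828 0.20885766134287115 xw 0.029738728282050035
plates Y hist (array([ 0,  0,  0,  0,  2,  7,  7,  5,  0,  0, 19, 10,  0,  0,  0,  0,  0,
        0,  0,  0,  0,  0,  0,  0,  0,  0,  0,  0,  0,  0,  0,  0,  0,  0,
        0,  0, 47, 63, 62, 13,  3,  0, 12]), array([-8.00000000e-02, -7.00000000e-02, -6.00000000e-02, -5.00000000e-02,
       -4.00000000e-02, -3.00000000e-02, -2.00000000e-02, -1.00000000e-02,
       -4.16333634e-17,  1.00000000e-02,  2.00000000e-02,  3.00000000e-02,
        4.00000000e-02,  5.00000000e-02,  6.00000000e-02,  7.00000000e-02,
        8.00000000e-02,  9.00000000e-02,  1.00000000e-01,  1.10000000e-01,
        1.20000000e-01,  1.30000000e-01,  1.40000000e-01,  1.50000000e-01,
        1.60000000e-01,  1.70000000e-01,  1.80000000e-01,  1.90000000e-01,
        2.0000
[... 1113 characters left out ...]
.80000000e-01,  1.90000000e-01,
        2.00000000e-01,  2.10000000e-01,  2.20000000e-01,  2.30000000e-01,
        2.40000000e-01,  2.50000000e-01,  2.60000000e-01,  2.70000000e-01,
        2.80000000e-01,  2.90000000e-01,  3.00000000e-01,  3.10000000e-01,
        3.20000000e-01,  3.30000000e-01,  3.40000000e-01,  3.50000000e-01]))
px corners from top [[0.674, 0.2792, 0.006], [0.5665, 0.2779, 0.006], [0.6713, 0.0315, 0.006], [0.5633, 0.0341, 0.006], [0.6694, -0.0403, 0.006], [0.5614, -0.0371, 0.006], [0.5684, 0.3473, 0.006]]
px corners scene [[0.5592, -0.0333, 0.006], [0.6696, -0.0331, 0.006], [0.6707, 0.0316, 0.006], [0.5671, 0.2839, 0.006], [0.6755, 0.2826, 0.006], [0.6737, 0.3496, 0.006]]
```

The stand centre is about (0.619, 0.1555) with a yaw of about -0.8°. The rail's middle is about (0.447, -0.333) with its direction at about -17.4°. Next I'll work out the moves.

```bash
cat >> h.py <<'E'
from scipy.spatial.transform import Rotation as Ro
def to(x,y,z,ydeg,p=None,yfrom=None):
    "total shift (cm, tool axes after the turn) and turn (deg, tool axes) from measured pose"
    s=manip.state();q=s['tool_rot'];R=Ro.from_quat([q[1],q[2],q[3],q[0]]) if yfrom is None else tgt(yfrom)
    p=s['tool_pos'] if p is None else np.array(p);T=tgt(ydeg)
    rv=np.degrees((R.inv()*T).as_rotvec());sh=T.inv().apply(np.array([x,y,z])-p)*100
    print('shift(after turn)',sh.round(3),'turn',rv.round(2),'dist',np.linalg.norm(sh).round(2));return sh,rv
def tgt(ydeg):
    a=np.radians(ydeg);Y=np.array([np.cos(a),np.sin(a),0]);Z=np.array([0,0,-1.]);return Ro.from_matrix(np.c_[np.cross(Y,Z),Y,Z])
def st():
    s=manip.state();q=s['tool_rot'];R=Ro.from_quat([q[1],q[2],q[3],q[0]]).as_matrix()
    print('t',round(s['time'],2),s['tool_pos'].round(4),'ydeg',np.degrees(np.arctan2(R[1,1],R[0,1])).round(2),'z',R[:,2].round(4),'F',s['contact_force'].round(2),'M',s['ft_torque'].round(2),'w',round(s['gripper_width'],3),round(s['grasp_force'],1))
E
python3 - <<'E'
from h import *
to(.42,.15,.26,72.6)
to(.447,-.3326,.26,72.6,[.42,.15,.26],72.6)
E
```

```text
shift(after turn) [-27.176 -35.049  -0.984] turn [-0.01 -0.   -7.74] dist 44.36
shift(after turn) [-17.008 -45.244   0.   ] turn [0. 0. 0.] dist 48.34
```

>>> move_arm([
  [0, 0, 0, 0, 0, -3.87, 1],
  [0, 0, 0, 0, 0, -3.87, 1],
  [-2.26, -2.92, -0.08, 0, 0, 0, 1],
  [-2.26, -2.92, -0.08, 0, 0, 0, 1],
  [-2.26, -2.92, -0.08, 0, 0, 0, 1],
  [-2.26, -2.92, -0.08, 0, 0, 0, 1],
  [-2.26, -2.92, -0.08, 0, 0, 0, 1],
  [-2.26, -2.92, -0.08, 0, 0, 0, 1],
  [-2.26, -2.92, -0.08, 0, 0, 0, 1],
  [-2.26, -2.92, -0.08, 0, 0, 0, 1],
  [-2.26, -2.92, -0.08, 0, 0, 0, 1],
  [-2.26, -2.92, -0.08, 0, 0, 0, 1],
  [-2.26, -2.92, -0.08, 0, 0, 0, 1],
  [-2.26, -2.92, -0.08, 0, 0, 0, 1],
])

```text
time: 1.57
tool_pos: [0.4198, 0.1486, 0.2603]
tool_rot: [0.001, 0.151, 0.989, 0.0]
contact_force: [1.1, -0.2, 0.9]
gripper_width: 1.0
grasp_force: 0.0
```

>>> move_arm([
  [-1.21, -3.23, 0, 0, 0, 0, 1],
  [-1.21, -3.23, 0, 0, 0, 0, 1],
  [-1.21, -3.23, 0, 0, 0, 0, 1],
  [-1.21, -3.23, 0, 0, 0, 0, 1],
  [-1.21, -3.23, 0, 0, 0, 0, 1],
  [-1.21, -3.23, 0, 0, 0, 0, 1],
  [-1.21, -3.23, 0, 0, 0, 0, 1],
  [-1.21, -3.23, 0, 0, 0, 0, 1],
  [-1.21, -3.23, 0, 0, 0, 0, 1],
  [-1.21, -3.23, 0, 0, 0, 0, 1],
  [-1.21, -3.23, 0, 0, 0, 0, 1],
  [-1.21, -3.23, 0, 0, 0, 0, 1],
  [-1.21, -3.23, 0, 0, 0, 0, 1],
  [-1.21, -3.23, 0, 0, 0, 0, 1],
  [0, 0, 0, 0, 0, 0, 1],
  [0, 0, 0, 0, 0, 0, 1],
])

```text
time: 2.9
tool_pos: [0.4456, -0.3332, 0.2595]
tool_rot: [-0.0, 0.153, 0.988, 0.0]
contact_force: [0.3, 0.7, -0.3]
gripper_width: 0.999
grasp_force: 0.0
```

Run:
```python
from h import *
st();f=grab('wrist','w1.png');print((-f['R'].T@f['t']).round(3),f['R'].round(2).tolist())
print([np.round(proj(f,p),1).tolist() for p in((.447,-.3326,.112),(.62,-.387,.112),(.274,-.279,.112))])
to(.447,-.3326,.104,72.6)
```

```text
t 2.9 [ 0.4456 -0.3332  0.2595] ydeg 72.45 z [-6.e-04  9.e-04 -1.e+00] F [ 0.3   0.66 -0.35] M [ 0.06  0.   -0.04] w 0.999 0.0
[ 0.369 -0.309  0.383] [[0.3, 0.95, 0.0], [0.91, -0.29, 0.31], [0.3, -0.09, -0.95]]
[[324.8, 195.7], [325.2, 347.3], [323.3, -29.5]]
shift(after turn) [-1.3700e-01 -1.1000e-02  1.5562e+01] turn [ 0.04 -0.04 -0.06] dist 15.56
```

View pics/w1.png

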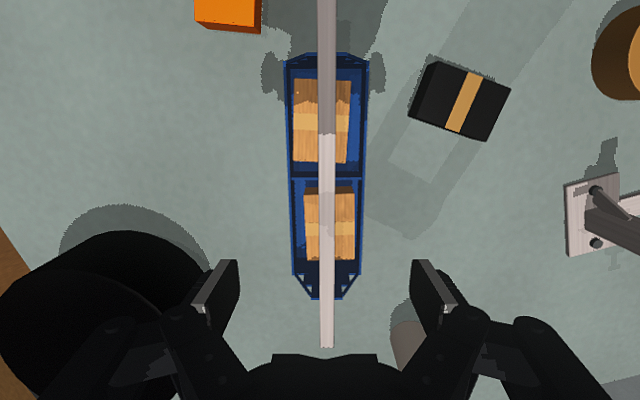

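The wrist view shows the rail's centre line at u≈326.5 with its end at (327,347), about 1 mm from the prediction. Both cartons are in the tray. I'll descend and grip.

>>> move_arm([
  [-0.14, 0.1, 2.0, 0, 0, 0, 1],
  [0, 0, 3.0, 0, 0, 0, 1],
  [0, 0, 3.0, 0, 0, 0, 1],
  [0, 0, 3.0, 0, 0, 0, 1],
  [0, 0, 2.5, 0, 0, 0, 1],
  [0, 0, 1.5, 0, 0, 0, 1],
  [0, 0, 0.56, 0, 0, 0, 1],
  [0, 0, 0, 0, 0, 0, 1],
  [0, 0, 0, 0, 0, 0, -1],
  [0, 0, 0, 0, 0, 0, -1],
  [0, 0, 0, 0, 0, 0, -1],
  [0, 0, 0, 0, 0, 0, -1],
  [0, 0, 0, 0, 0, 0, -1],
  [0, 0, 0, 0, 0, 0, -1],
  [0, 0, 0, 0, 0, 0, -1],
  [0, 0, 0, 0, 0, 0, -1],
])

```text
time: 4.28
tool_pos: [0.4479, -0.3316, 0.1052]
tool_rot: [0.0, 0.151, 0.988, -0.0]
contact_force: [-1.2, 0.9, 4.1]
gripper_width: 0.173
grasp_force: 60.1
```

```bash
python3 -c "
from h import *
st()"
```

```text
t 4.28 [ 0.4479 -0.3316  0.1052] ydeg 72.59 z [ 8.e-04 -6.e-04 -1.e+00] F [-1.25  0.87  4.06] M [ 0.15  0.14 -0.02] w 0.173 60.1
```

>>> move_arm([
  [0, 0, -0.2, 0, 0, 0, -1],
  [0, 0, -0.5, 0, 0, 0, -1],
  [0, 0, -1.0, 0, 0, 0, -1],
  [0, 0, -1.5, 0, 0, 0, -1],
  [0, 0, -2.0, 0, 0, 0, -1],
  [0, 0, -2.0, 0, 0, 0, -1],
  [0, 0, -2.0, 0, 0, 0, -1],
  [0, 0, -2.0, 0, 0, 0, -1],
  [0, 0, -2.0, 0, 0, 0, -1],
  [0, 0, -2.0, 0, 0, 0, -1],
  [0, 0, -2.0, 0, 0, 0, -1],
  [0, 0, -1.2, 0, 0, 0, -1],
  [0, 0, -0.6, 0, 0, 0, -1],
  [0, 0, 0, 0, 0, 0, -1],
  [0, 0, 0, 0, 0, 0, -1],
  [0, 0, 0, 0, 0, 0, -1],
])

```text
time: 5.62
tool_pos: [0.4469, -0.3308, 0.2922]
tool_rot: [-0.001, 0.151, 0.988, 0.001]
contact_force: [-0.7, 0.6, -7.8]
gripper_width: 0.175
grasp_force: 58.8
```

Run:
```python
from h import *
st();f=grab('wrist','w2.png')
to(.45,-.0,.295,72.6); to(.619,.1555,.295,-0.8,[.45,0,.295],72.6)
for p in((.45,0.),(.619,.1555)): pass
```

```text
t 5.62 [ 0.4469 -0.3308  0.2922] ydeg 72.6 z [-0.0025  0.0024 -1.    ] F [-0.72  0.63 -7.75] M [ 0.02  0.14 -0.  ] w 0.175 58.8
shift(after turn) [ 9.6   31.653 -0.288] turn [ 0.09 -0.19 -0.  ] dist 33.08
shift(after turn) [15.784 16.681  0.   ] turn [ 0.   0.  73.4] dist 22.97
```

View pics/w2.png

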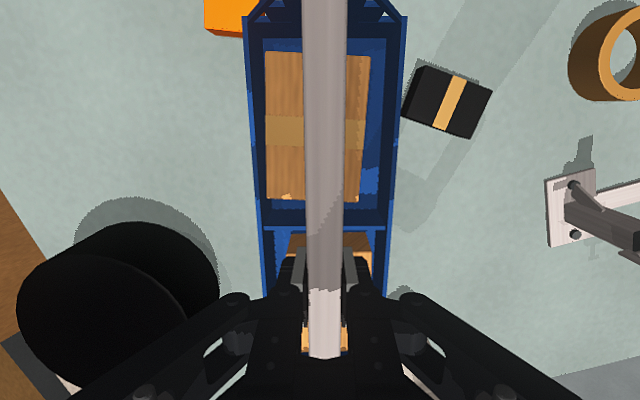

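The tray is lifted, about 7.8 N in all, with both cartons aboard. Next I'll clear the pot, then turn the rail parallel to the stand.

>>> move_arm([
  [0, 0.6, 0, 0, 0, 0, -1],
  [0, 1.4, 0, 0, 0, 0, -1],
  [0, 2.2, 0, 0, 0, 0, -1],
  [0, 2.2, 0, 0, 0, 0, -1],
  [0, 2.2, 0, 0, 0, 0, -1],
  [0, 2.2, 0, 0, 0, 0, -1],
  [0, 2.2, 0, 0, 0, 0, -1],
  [0, 1.4, 0, 0, 0, 0, -1],
  [0, 0.6, 0, 0, 0, 0, -1],
])

```text
time: 6.42
tool_pos: [0.4928, -0.1851, 0.294]
tool_rot: [-0.0, 0.15, 0.989, 0.001]
contact_force: [-0.9, -0.9, -6.8]
gripper_width: 0.174
grasp_force: 58.9
```

>>> move_arm([
  [0, 0, 0, 0, 0, 1, -1],
  [0, 0, 0, 0, 0, 3, -1],
  [0, 0, 0, 0, 0, 5, -1],
  [0, 0, 0, 0, 0, 6, -1],
  [0, 0, 0, 0, 0, 6, -1],
  [0, 0, 0, 0, 0, 6, -1],
  [0, 0, 0, 0, 0, 6, -1],
  [0, 0, 0, 0, 0, 6, -1],
  [0, 0, 0, 0, 0, 6, -1],
  [0, 0, 0, 0, 0, 6, -1],
  [0, 0, 0, 0, 0, 6, -1],
  [0, 0, 0, 0, 0, 6, -1],
  [0, 0, 0, 0, 0, 5, -1],
  [0, 0, 0, 0, 0, 3, -1],
  [0, 0, 0, 0, 0, 2, -1],
  [0, 0, 0, 0, 0, 0.4, -1],
  [0, 0, 0, 0, 0, 0, -1],
])

```text
time: 7.83
tool_pos: [0.4922, -0.1887, 0.2942]
tool_rot: [-0.0, 0.712, 0.702, -0.0]
contact_force: [1.1, -0.2, -5.9]
gripper_width: 0.174
grasp_force: 58.9
```

Run:
```python
from h import *
st()
to(.48,.1555,.30,-0.8); to(.619,.1555,.30,-0.8,[.48,.1555,.30],-.8)
```

```text
t 7.83 [ 0.4922 -0.1887  0.2942] ydeg -0.84 z [-3.e-04 -1.e-04 -1.e+00] F [ 1.11 -0.2  -5.88] M [ 0.06  0.04 -0.03] w 0.174 58.9
shift(after turn) [34.397 -1.701 -0.585] turn [-0.02  0.   -0.04] dist 34.44
shift(after turn) [ 0.194 13.899  0.   ] turn [0. 0. 0.] dist 13.9
```

>>> move_arm([
  [0.6, -0.1, -0.1, 0, 0, 0, -1],
  [1.4, -0.1, -0.1, 0, 0, 0, -1],
  [2.2, -0.1, -0.1, 0, 0, 0, -1],
  [2.6, -0.1, -0.1, 0, 0, 0, -1],
  [2.6, -0.1, -0.1, 0, 0, 0, -1],
  [2.6, -0.1, -0.1, 0, 0, 0, -1],
  [2.6, -0.1, 0, 0, 0, 0, -1],
  [2.6, -0.1, 0, 0, 0, 0, -1],
  [2.6, -0.1, 0, 0, 0, 0, -1],
  [2.6, -0.1, 0, 0, 0, 0, -1],
  [2.6, -0.1, 0, 0, 0, 0, -1],
  [2.6, -0.1, 0, 0, 0, 0, -1],
  [2.6, -0.1, 0, 0, 0, 0, -1],
  [2.0, -0.1, 0, 0, 0, 0, -1],
  [1.2, -0.1, 0, 0, 0, 0, -1],
  [0.8, -0.1, 0, 0, 0, 0, -1],
  [0.2, -0.1, 0, 0, 0, 0, -1],
  [0, 0, 0, 0, 0, 0, -1],
])

```text
time: 9.33
tool_pos: [0.4799, 0.1561, 0.3003]
tool_rot: [0.0, 0.712, 0.702, -0.0]
contact_force: [-0.9, 0.1, -6.8]
gripper_width: 0.17
grasp_force: 58.9
```

Run:
```python
from h import *
st();to(.619,.1555,.30,-0.8)
f=grab('wrist');g=grab('scene');t=grab('top')
im=f['img'];im=cv2.resize(im,(480,300))
R=lambda im,x,y,w,h,k:cv2.resize(im[y:y+h,x:x+w],None,fx=k,fy=k,interpolation=cv2.INTER_CUBIC)
c=np.zeros((600,800,3),np.uint8);c[:300,:480]=im;c[300:600,:440]=R(g['img'],290,140,220,150,2);c[300:600,440:800]=R(t['img'],185,110,180,150,2);cv2.imwrite('pics/m3.png',c)
```

```text
t 9.33 [0.4799 0.1561 0.3003] ydeg -0.77 z [-2.e-04 -5.e-04 -1.e+00] F [-0.88  0.12 -6.78] M [ 0.09 -0.07 -0.01] w 0.17 58.9
shift(after turn) [ 0.134 13.906  0.03 ] turn [-0.01  0.03  0.03] dist 13.91
```

View pics/m3.png

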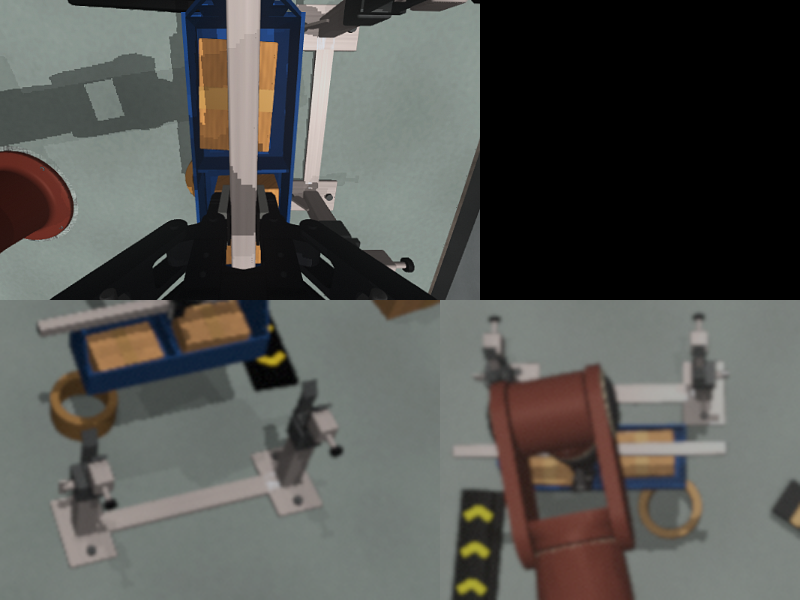

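The tray is held level in front of the stand. The rail ends show in the top view near (192,185.5) and (327.5,183.5), and the -y end in the scene view near (310,153). I'll measure the rail's pose in the hand.

Run:
```python
from h import *
t=grab('top');s=grab('scene');st()
def comp(f,u,v,w,h):
    x,y=u,v;im=f['img'][y:y+h,x:x+w];hs=cv2.cvtColor(im,cv2.COLOR_BGR2HSV)
    m=((hs[...,1]<45)&(hs[...,2]>140)).astype(np.uint8);n,l,S,c=cv2.connectedComponentsWithStats(m)
    out=[]
    for i in range(1,n):
        if S[i,4]>25:
            ys,xs=np.nonzero(l==i);r=cv2.minAreaRect(np.c_[xs+x,ys+y].astype(np.float32));b=cv2.boxPoints(r);o=np.argsort(b[:,0]);out.append((b[o[:2]].mean(0),b[o[2:]].mean(0),S[i,4],min(r[1])))
    return out
T=comp(t,186,174,150,22);S=comp(s,300,80,180,80)
for n,C in(('top',T),('scene',S)):
    for c in C: print(n,c[0].round(1),c[1].round(1),c[2],round(c[3],1), onz(t if n=='top' else s,*c[0],.308).round(4),onz(t if n=='top' else s,*c[1],.308).round(4))
```

```text
t 9.58 [0.4804 0.1552 0.3003] ydeg -0.89 z [ 1.e-04 -3.e-04 -1.e+00] F [ 0.15 -0.8  -6.42] M [ 0.07 -0.03  0.03] w 0.176 58.9
top [275.  184.8] [327.1 182.7] 322 6.4 [0.4778 0.1119 0.308 ] [ 0.4794 -0.0267  0.308 ]
top [191.  184.5] [213.  184.5] 125 5.0 [0.4846 0.335  0.308 ] [0.483  0.2766 0.308 ]
scene [394.1 134.7] [441.3 125.3] 173 4.1 [0.4783 0.2017 0.308 ] [0.4811 0.3336 0.308 ]
scene [309.8 152.2] [370.  139.9] 249 4.3 [ 0.4762 -0.0253  0.308 ] [0.4784 0.135  0.308 ]
```

>>> move_arm([
  [0.1, 0.4, 0, 0, 0, 0, -1],
  [0.1, 1.0, 0, 0, 0, 0, -1],
  [0, 1.6, 0, 0, 0, 0, -1],
  [0, 1.8, 0, 0, 0, 0, -1],
  [0, 1.8, 0, 0, 0, 0, -1],
  [0, 1.8, 0, 0, 0, 0, -1],
  [0, 1.8, 0, 0, 0, 0, -1],
  [0, 1.6, 0, 0, 0, 0, -1],
  [0, 1.0, 0, 0, 0, 0, -1],
  [0, 0.6, 0, 0, 0, 0, -1],
  [0, 0.4, 0, 0, 0, 0, -1],
  [0, 0, 0, 0, 0, 0, -1],
  [0, 0, 0, 0, 0, 0, -1],
])

```text
time: 10.67
tool_pos: [0.6179, 0.1561, 0.3002]
tool_rot: [-0.0, 0.712, 0.702, -0.0]
contact_force: [-0.6, -0.0, -5.8]
gripper_width: 0.174
grasp_force: 59.0
```

Run:
```python
from h import *
st();to(.6187,.1565,.26,-0.85)
f=grab('wrist');g=grab('scene');t=grab('top')
R=lambda im,x,y,w,h,k:cv2.resize(im[y:y+h,x:x+w],None,fx=k,fy=k,interpolation=cv2.INTER_CUBIC)
c=np.zeros((600,800,3),np.uint8);c[:300]=R(f['img'],200,0,400,150,2);c[300:600,:400]=R(g['img'],320,190,80,60,5);c[300:600,400:800]=R(g['img'],415,170,80,60,5);cv2.imwrite('pics/m4.png',c)
```

```text
t 10.67 [0.6179 0.1561 0.3002] ydeg -0.8 z [-7.e-04  0.e+00 -1.e+00] F [-0.61 -0.01 -5.78] M [ 0.09 -0.    0.01] w 0.174 59.0
shift(after turn) [0.038 0.074 4.022] turn [-0.04  0.    0.05] dist 4.02
```

View pics/m4.png

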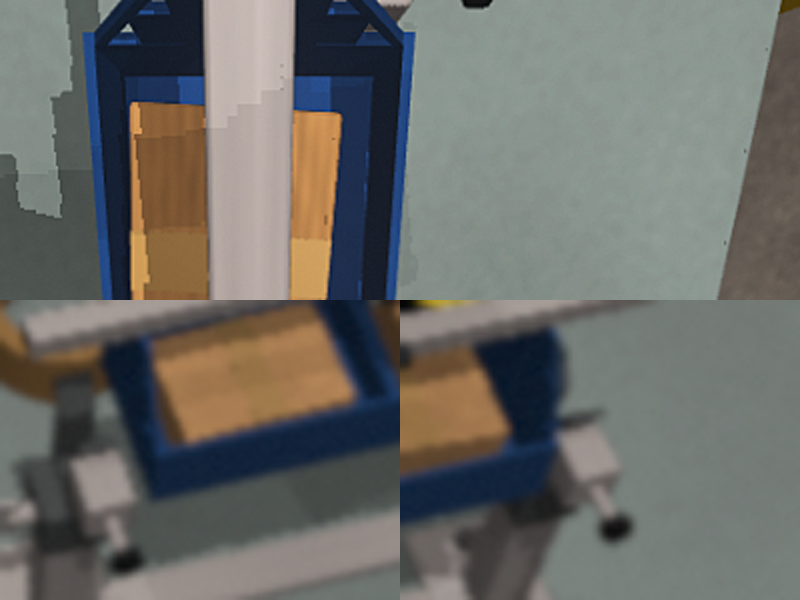

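The wrist crop shows the rail centred over the tray, and the scene crops show both heads beneath the rail ends. I'll go down in stages, watching the forces.

>>> move_arm([
  [0.04, 0.08, 0.4, 0, 0, 0, -1],
  [0, 0, 0.8, 0, 0, 0, -1],
  [0, 0, 1.0, 0, 0, 0, -1],
  [0, 0, 1.0, 0, 0, 0, -1],
  [0, 0, 0.8, 0, 0, 0, -1],
  [0, 0, 0.4, 0, 0, 0, -1],
  [0, 0, 0.3, 0, 0, 0, -1],
  [0, 0, 0.2, 0, 0, 0, -1],
  [0, 0, 0.2, 0, 0, 0, -1],
  [0, 0, 0.2, 0, 0, 0, -1],
  [0, 0, 0.2, 0, 0, 0, -1],
  [0, 0, 0, 0, 0, 0, -1],
])

```text
time: 11.82
tool_pos: [0.619, 0.1565, 0.2451]
tool_rot: [-0.0, 0.712, 0.702, -0.0]
contact_force: [-0.3, -0.8, -6.5]
gripper_width: 0.175
grasp_force: 59.0
```

```bash
python3 -c "
from h import *
st()"
```

```text
t 11.82 [0.619  0.1565 0.2451] ydeg -0.8 z [-3.e-04 -0.e+00 -1.e+00] F [-0.3  -0.79 -6.48] M [ 0.09  0.08 -0.01] w 0.175 59.0
```

>>> move_arm([
  [0, 0, 0.2, 0, 0, 0, -1],
  [0, 0, 0.2, 0, 0, 0, -1],
  [0, 0, 0.2, 0, 0, 0, -1],
  [0, 0, 0.2, 0, 0, 0, -1],
  [0, 0, 0.2, 0, 0, 0, -1],
  [0, 0, 0, 0, 0, 0, -1],
])

```text
time: 12.32
tool_pos: [0.6187, 0.1564, 0.2345]
tool_rot: [-0.0, 0.712, 0.702, -0.0]
contact_force: [0.2, 0.9, -6.5]
gripper_width: 0.176
grasp_force: 59.0
```

>>> move_arm([
  [0, 0, 0.15, 0, 0, 0, -1],
  [0, 0, 0.15, 0, 0, 0, -1],
  [0, 0, 0.15, 0, 0, 0, -1],
  [0, 0, 0.15, 0, 0, 0, -1],
  [0, 0, 0, 0, 0, 0, -1],
])

```text
time: 12.73
tool_pos: [0.6188, 0.1564, 0.2288]
tool_rot: [-0.0, 0.712, 0.702, -0.0]
contact_force: [0.4, 0.7, -7.1]
gripper_width: 0.179
grasp_force: 59.0
```

```bash
python3 -c "
from h import *
st()"
```

```text
t 12.73 [0.6188 0.1564 0.2288] ydeg -0.8 z [-8.e-04 -1.e-04 -1.e+00] F [ 0.36  0.68 -7.07] M [0.06 0.03 0.02] w 0.179 59.0
```

>>> move_arm([
  [0, 0, 0.12, 0, 0, 0, -1],
  [0, 0, 0.12, 0, 0, 0, -1],
  [0, 0, 0.12, 0, 0, 0, -1],
  [0, 0, 0, 0, 0, 0, -1],
])

```text
time: 13.07
tool_pos: [0.6189, 0.1565, 0.2253]
tool_rot: [-0.0, 0.712, 0.702, -0.0]
contact_force: [0.0, 0.7, -7.7]
gripper_width: 0.175
grasp_force: 59.0
```

>>> move_arm([
  [0, 0, 0.12, 0, 0, 0, -1],
  [0, 0, 0.12, 0, 0, 0, -1],
  [0, 0, 0.12, 0, 0, 0, -1],
  [0, 0, 0, 0, 0, 0, -1],
])

```text
time: 13.4
tool_pos: [0.6189, 0.1565, 0.2217]
tool_rot: [-0.0, 0.712, 0.702, -0.0]
contact_force: [0.7, -1.2, -7.0]
gripper_width: 0.172
grasp_force: 59.0
```

```bash
python3 -c "
from h import *
st()"
```

```text
t 13.4 [0.6189 0.1565 0.2217] ydeg -0.8 z [-6.e-04 -0.e+00 -1.e+00] F [ 0.66 -1.16 -6.96] M [ 0.06  0.   -0.04] w 0.172 59.0
```

>>> move_arm([
  [0, 0, 0.12, 0, 0, 0, -1],
  [0, 0, 0.12, 0, 0, 0, -1],
  [0, 0, 0.12, 0, 0, 0, -1],
  [0, 0, 0, 0, 0, 0, -1],
])

```text
time: 13.73
tool_pos: [0.6189, 0.1565, 0.2181]
tool_rot: [-0.0, 0.712, 0.702, -0.0]
contact_force: [-0.1, -0.5, -6.4]
gripper_width: 0.171
grasp_force: 59.0
```

>>> move_arm([
  [0, 0, 0.12, 0, 0, 0, -1],
  [0, 0, 0.12, 0, 0, 0, -1],
  [0, 0, 0.12, 0, 0, 0, -1],
  [0, 0, 0, 0, 0, 0, -1],
])

```text
time: 14.07
tool_pos: [0.6189, 0.1564, 0.2144]
tool_rot: [-0.0, 0.712, 0.702, -0.0]
contact_force: [-0.2, 0.5, -6.3]
gripper_width: 0.174
grasp_force: 59.0
```

```bash
python3 -c "
from h import *
st()"
```

```text
t 14.07 [0.6189 0.1564 0.2144] ydeg -0.8 z [-7.e-04 -1.e-04 -1.e+00] F [-0.24  0.49 -6.29] M [ 0.11  0.03 -0.03] w 0.174 59.0
```

>>> move_arm([
  [0, 0, 0.1, 0, 0, 0, -1],
  [0, 0, 0.1, 0, 0, 0, -1],
  [0, 0, 0.1, 0, 0, 0, -1],
  [0, 0, 0, 0, 0, 0, -1],
])

```text
time: 14.4
tool_pos: [0.6189, 0.1564, 0.2119]
tool_rot: [-0.0, 0.712, 0.702, -0.0]
contact_force: [-0.8, -0.5, -5.3]
gripper_width: 0.175
grasp_force: 59.2
```

>>> move_arm([
  [0, 0, 0.1, 0, 0, 0, -1],
  [0, 0, 0.1, 0, 0, 0, -1],
  [0, 0, 0.1, 0, 0, 0, -1],
  [0, 0, 0, 0, 0, 0, -1],
])

```text
time: 14.73
tool_pos: [0.6192, 0.1566, 0.2099]
tool_rot: [0.0, 0.712, 0.702, 0.0]
contact_force: [-4.5, -1.1, 1.1]
gripper_width: 0.176
grasp_force: 59.9
```

```bash
python3 -c "
from h import *
st()"
```

```text
t 14.73 [0.6192 0.1566 0.2099] ydeg -0.8 z [ 6.e-04  3.e-04 -1.e+00] F [-4.47 -1.12  1.09] M [-0.02  0.6   0.01] w 0.176 59.9
```

Contact: about 7.6 N upward and -4.5 N along x, with no roll moment, so both bolts are meeting the rail together. I'll press on slowly.

>>> move_arm([
  [0, 0, 0.1, 0, 0, 0, -1],
  [0, 0, 0.1, 0, 0, 0, -1],
  [0, 0, 0, 0, 0, 0, -1],
])

```text
time: 14.98
tool_pos: [0.619, 0.1566, 0.207]
tool_rot: [-0.0, 0.712, 0.702, 0.0]
contact_force: [-3.9, -0.0, 0.4]
gripper_width: 0.175
grasp_force: 60.0
```

```bash
python3 -c "
from h import *
st()"
```

```text
t 14.98 [0.619  0.1566 0.207 ] ydeg -0.8 z [-1.e-04  3.e-04 -1.e+00] F [-3.89 -0.02  0.39] M [ 0.13  0.66 -0.03] w 0.175 60.0
```

>>> move_arm([
  [0, 0, 0.1, 0, 0, 0, -1],
  [0, 0, 0.1, 0, 0, 0, -1],
  [0, 0, 0.1, 0, 0, 0, -1],
  [0, 0, 0, 0, 0, 0, -1],
])

```text
time: 15.32
tool_pos: [0.6189, 0.1566, 0.2036]
tool_rot: [-0.0, 0.712, 0.702, -0.0]
contact_force: [-5.5, 0.5, 1.4]
gripper_width: 0.177
grasp_force: 60.1
```

>>> move_arm([
  [0, 0, 0.1, 0, 0, 0, -1],
  [0, 0, 0.1, 0, 0, 0, -1],
  [0, 0, 0.1, 0, 0, 0, -1],
  [0, 0, 0, 0, 0, 0, -1],
])

```text
time: 15.65
tool_pos: [0.6189, 0.1565, 0.2007]
tool_rot: [-0.0, 0.712, 0.702, -0.0]
contact_force: [-4.7, 0.5, 2.3]
gripper_width: 0.174
grasp_force: 60.2
```

```bash
python3 -c "
from h import *
st()"
```

```text
t 15.65 [0.6189 0.1565 0.2007] ydeg -0.8 z [-6.e-04 -0.e+00 -1.e+00] F [-4.7   0.49  2.27] M [0.11 0.81 0.05] w 0.174 60.2
```

>>> move_arm([
  [0, 0, 0.1, 0, 0, 0, -1],
  [0, 0, 0.1, 0, 0, 0, -1],
  [0, 0, 0.1, 0, 0, 0, -1],
  [0, 0, 0.1, 0, 0, 0, -1],
  [0, 0, 0, 0, 0, 0, -1],
])

```text
time: 16.07
tool_pos: [0.6183, 0.1565, 0.1957]
tool_rot: [-0.001, 0.712, 0.702, -0.001]
contact_force: [-6.7, -0.9, 0.8]
gripper_width: 0.17
grasp_force: 59.8
```

>>> move_arm([
  [0, 0, 0.1, 0, 0, 0, -1],
  [0, 0, 0.1, 0, 0, 0, -1],
  [0, 0, 0.1, 0, 0, 0, -1],
  [0, 0, 0, 0, 0, 0, -1],
])

```text
time: 16.4
tool_pos: [0.6176, 0.1564, 0.1914]
tool_rot: [-0.002, 0.712, 0.702, -0.002]
contact_force: [-4.5, 0.3, -2.8]
gripper_width: 0.176
grasp_force: 59.5
```

```bash
python3 -c "
from h import *
st()"
```

```text
t 16.4 [0.6176 0.1564 0.1914] ydeg -0.8 z [-4.5e-03 -3.0e-04 -1.0e+00] F [-4.54  0.29 -2.78] M [ 0.18  0.83 -0.05] w 0.176 59.5
```

>>> move_arm([
  [0, 0, 0.1, 0, 0, 0, -1],
  [0, 0, 0.1, 0, 0, 0, -1],
  [0, 0, 0.1, 0, 0, 0, -1],
  [0, 0, 0.1, 0, 0, 0, -1],
  [0, 0, 0, 0, 0, 0, -1],
])

```text
time: 16.82
tool_pos: [0.6176, 0.1563, 0.1874]
tool_rot: [-0.001, 0.712, 0.702, -0.002]
contact_force: [-5.2, 0.6, -2.7]
gripper_width: 0.176
grasp_force: 59.5
```

>>> move_arm([
  [0, 0, 0.1, 0, 0, 0, -1],
  [0, 0, 0.1, 0, 0, 0, -1],
  [0, 0, 0.1, 0, 0, 0, -1],
  [0, 0, 0, 0, 0, 0, -1],
])

```text
time: 17.15
tool_pos: [0.6176, 0.1563, 0.1844]
tool_rot: [-0.001, 0.712, 0.702, -0.002]
contact_force: [-4.9, 0.0, -3.4]
gripper_width: 0.176
grasp_force: 59.5
```

```bash
python3 -c "
from h import *
st()"
```

```text
t 17.15 [0.6176 0.1563 0.1844] ydeg -0.8 z [-4.5e-03 -5.0e-04 -1.0e+00] F [-4.87  0.01 -3.36] M [ 0.09  0.83 -0.  ] w 0.176 59.5
```

>>> move_arm([
  [0, 0, 0.1, 0, 0, 0, -1],
  [0, 0, 0.1, 0, 0, 0, -1],
  [0, 0, 0.1, 0, 0, 0, -1],
  [0, 0, 0, 0, 0, 0, -1],
])

```text
time: 17.48
tool_pos: [0.6176, 0.1563, 0.1814]
tool_rot: [-0.001, 0.712, 0.702, -0.002]
contact_force: [-5.6, 0.7, -3.5]
gripper_width: 0.175
grasp_force: 59.5
```

>>> move_arm([
  [0, 0, 0.1, 0, 0, 0, -1],
  [0, 0, 0.1, 0, 0, 0, -1],
  [0, 0, 0, 0, 0, 0, -1],
])

```text
time: 17.73
tool_pos: [0.6177, 0.1563, 0.1795]
tool_rot: [-0.001, 0.712, 0.702, -0.002]
contact_force: [-5.1, -0.0, -3.2]
gripper_width: 0.177
grasp_force: 59.5
```

```bash
python3 -c "
from h import *
st()"
```

```text
t 17.73 [0.6177 0.1563 0.1795] ydeg -0.8 z [-4.3e-03 -6.0e-04 -1.0e+00] F [-5.13 -0.   -3.18] M [ 0.12  0.74 -0.02] w 0.177 59.5
```

>>> move_arm([
  [0, 0, 0.1, 0, 0, 0, -1],
  [0, 0, 0.1, 0, 0, 0, -1],
  [0, 0, 0, 0, 0, 0, -1],
])

```text
time: 17.98
tool_pos: [0.6185, 0.1564, 0.1783]
tool_rot: [-0.001, 0.712, 0.702, -0.001]
contact_force: [-2.5, -1.0, -5.2]
gripper_width: 0.172
grasp_force: 59.3
```

>>> move_arm([
  [0, 0, 0.1, 0, 0, 0, -1],
  [0, 0, 0.1, 0, 0, 0, -1],
  [0, 0, 0, 0, 0, 0, -1],
])

```text
time: 18.23
tool_pos: [0.6192, 0.1564, 0.1775]
tool_rot: [0.0, 0.712, 0.702, 0.0]
contact_force: [-0.2, 0.8, -6.6]
gripper_width: 0.172
grasp_force: 59.1
```

```bash
python3 -c "
from h import *
st()"
```

```text
t 18.23 [0.6192 0.1564 0.1775] ydeg -0.84 z [ 5.e-04 -1.e-04 -1.e+00] F [-0.24  0.75 -6.57] M [-0.02  0.05  0.03] w 0.172 59.1
```

Fx dropped from -5 to -2.5 to 0, so the bolts have snapped out one after the other. I'll feel for the seats next.

>>> move_arm([
  [0, 0, 0.1, 0, 0, 0, -1],
  [0, 0, 0.05, 0, 0, 0, -1],
  [0, 0, 0, 0, 0, 0, -1],
])

```text
time: 18.48
tool_pos: [0.6194, 0.1563, 0.1764]
tool_rot: [0.0, 0.712, 0.702, 0.0]
contact_force: [0.5, 0.5, -5.6]
gripper_width: 0.176
grasp_force: 59.1
```

```bash
python3 -c "
from h import *
st()"
```

```text
t 18.48 [0.6194 0.1563 0.1764] ydeg -0.82 z [ 8.e-04 -2.e-04 -1.e+00] F [ 0.47  0.51 -5.59] M [ 0.   -0.05  0.04] w 0.176 59.1
```

>>> move_arm([
  [0, 0, 0.1, 0, 0, 0, -1],
  [0, 0, 0.05, 0, 0, 0, -1],
  [0, 0, 0, 0, 0, 0, -1],
])

```text
time: 18.73
tool_pos: [0.6195, 0.1564, 0.176]
tool_rot: [0.001, 0.712, 0.702, 0.0]
contact_force: [-1.8, -1.3, -1.7]
gripper_width: 0.173
grasp_force: 59.7
```

```bash
python3 -c "
from h import *
st()"
```

```text
t 18.73 [0.6195 0.1564 0.176 ] ydeg -0.81 z [ 1.2e-03 -3.0e-04 -1.0e+00] F [-1.85 -1.29 -1.72] M [-0.12  0.25 -0.04] w 0.173 59.7
```

>>> move_arm([
  [0, 0, 0.1, 0, 0, 0, -1],
  [0, 0, 0, 0, 0, 0, -1],
  [0, 0, 0, 0, 0, 0, -1],
])

```text
time: 18.98
tool_pos: [0.6195, 0.1564, 0.1759]
tool_rot: [0.001, 0.712, 0.702, 0.0]
contact_force: [-5.5, -1.4, 5.8]
gripper_width: 0.175
grasp_force: 60.6
```

```bash
python3 -c "
from h import *
st()"
```

```text
t 18.98 [0.6195 0.1564 0.1759] ydeg -0.8 z [ 1.4e-03 -3.0e-04 -1.0e+00] F [-5.54 -1.39  5.79] M [-0.28  0.83  0.01] w 0.175 60.6
```

The rail is seated on both sides, with about 12 N of press. Now the light upward pull.

>>> move_arm([
  [0, 0, -0.1, 0, 0, 0, -1],
  [0, 0, -0.1, 0, 0, 0, -1],
  [0, 0, -0.1, 0, 0, 0, -1],
  [0, 0, -0.05, 0, 0, 0, -1],
  [0, 0, 0, 0, 0, 0, -1],
])

```text
time: 19.4
tool_pos: [0.6187, 0.1566, 0.1762]
tool_rot: [-0.0, 0.712, 0.702, -0.0]
contact_force: [0.4, -0.1, -6.8]
gripper_width: 0.177
grasp_force: 59.2
```

```bash
python3 -c "
from h import *
st()"
```

```text
t 19.4 [0.6187 0.1566 0.1762] ydeg -0.8 z [-1.2e-03  1.0e-04 -1.0e+00] F [ 0.36 -0.12 -6.79] M [-0.07 -0.05  0.06] w 0.177 59.2
```

>>> move_arm([
  [0, 0, -0.1, 0, 0, 0, -1],
  [0, 0, -0.1, 0, 0, 0, -1],
  [0, 0, 0, 0, 0, 0, -1],
  [0, 0, 0, 0, 0, 0, -1],
])

```text
time: 19.73
tool_pos: [0.6185, 0.1565, 0.1785]
tool_rot: [-0.001, 0.712, 0.702, -0.001]
contact_force: [-0.2, 0.1, -8.4]
gripper_width: 0.17
grasp_force: 59.3
```

```bash
python3 -c "
from h import *
st()"
```

```text
t 19.73 [0.6185 0.1565 0.1785] ydeg -0.8 z [-0.0016 -0.     -1.    ] F [-0.17  0.14 -8.42] M [0.06 0.02 0.02] w 0.17 59.3
```

>>> move_arm([
  [0, 0, -0.05, 0, 0, 0, -1],
  [0, 0, 0, 0, 0, 0, -1],
  [0, 0, 0, 0, 0, 0, -1],
])

```text
time: 19.98
tool_pos: [0.6185, 0.1566, 0.1786]
tool_rot: [-0.001, 0.712, 0.702, -0.001]
contact_force: [0.7, 1.2, -14.4]
gripper_width: 0.174
grasp_force: 58.7
```

```bash
python3 -c "
from h import *
st()"
```

```text
t 19.98 [0.6185 0.1566 0.1786] ydeg -0.8 z [-0.0018  0.     -1.    ] F [  0.66   1.19 -14.37] M [ 0.12 -0.15  0.05] w 0.174 58.7
```

Fz is at -14.4 N, so the pull is about 7.5 N at z = 0.1786. The moment barely changed, so both bolts hold. I'll settle the rail back on its seats.

>>> move_arm([
  [0, 0, 0.1, 0, 0, 0, -1],
  [0, 0, 0.1, 0, 0, 0, -1],
  [0, 0, 0.1, 0, 0, 0, -1],
  [0, 0, 0.1, 0, 0, 0, -1],
  [0, 0, 0, 0, 0, 0, -1],
  [0, 0, 0, 0, 0, 0, -1],
])

```text
time: 20.48
tool_pos: [0.6195, 0.1564, 0.1766]
tool_rot: [0.0, 0.712, 0.702, 0.0]
contact_force: [0.4, -0.0, -5.9]
gripper_width: 0.171
grasp_force: 59.6
```

```bash
python3 -c "
from h import *
st()"
```

```text
t 20.48 [0.6195 0.1564 0.1766] ydeg -0.81 z [ 1.2e-03  1.0e-04 -1.0e+00] F [ 0.4  -0.02 -5.92] M [ 0.06 -0.02 -0.  ] w 0.171 59.6
```

>>> move_arm([
  [0, 0, 0.1, 0, 0, 0, -1],
  [0, 0, 0.05, 0, 0, 0, -1],
  [0, 0, 0, 0, 0, 0, -1],
  [0, 0, 0, 0, 0, 0, -1],
])

```text
time: 20.82
tool_pos: [0.6196, 0.1565, 0.176]
tool_rot: [0.001, 0.712, 0.702, 0.001]
contact_force: [-3.1, -0.8, 2.8]
gripper_width: 0.17
grasp_force: 60.6
```

```bash
python3 -c "
from h import *
st()"
```

```text
t 20.82 [0.6196 0.1565 0.176 ] ydeg -0.8 z [ 0.0016 -0.     -1.    ] F [-3.13 -0.8   2.76] M [-0.1   0.41 -0.03] w 0.17 60.6
```

Seated again under its own weight. I'll release, then lift straight up.

>>> move_arm([
  [0, 0, 0, 0, 0, 0, -0.5],
  [0, 0, 0, 0, 0, 0, -0.3],
  [0, 0, 0, 0, 0, 0, 0],
  [0, 0, 0, 0, 0, 0, 0.3],
  [0, 0, 0, 0, 0, 0, 0.6],
  [0, 0, 0, 0, 0, 0, 0.6],
  [0, 0, 0, 0, 0, 0, 0.6],
  [0, 0, 0, 0, 0, 0, 0.6],
])

```text
time: 21.48
tool_pos: [0.6191, 0.1565, 0.1744]
tool_rot: [0.0, 0.712, 0.702, 0.0]
contact_force: [0.4, -0.6, -0.7]
gripper_width: 0.8
grasp_force: 0.0
```

```bash
python3 -c "
from h import *
st()"
```

```text
t 21.48 [0.6191 0.1565 0.1744] ydeg -0.8 z [ 0.  0. -1.] F [ 0.36 -0.57 -0.65] M [ 0.05 -0.01  0.01] w 0.8 0.0
```

>>> move_arm([
  [0, 0, -0.5, 0, 0, 0, 0.6],
  [0, 0, -1.0, 0, 0, 0, 0.6],
  [0, 0, -2.0, 0, 0, 0, 0.6],
  [0, 0, -2.5, 0, 0, 0, 0.6],
  [0, 0, -2.5, 0, 0, 0, 0.6],
  [0, 0, -2.5, 0, 0, 0, 0.6],
  [0, 0, -2.5, 0, 0, 0, 0.6],
  [0, 0, -2.5, 0, 0, 0, 0.6],
  [0, -3, 0, 0, 0, 0, 0.6],
  [0, -3, 0, 0, 0, 0, 0.6],
  [0, -3, 0, 0, 0, 0, 0.6],
  [0, -3, 0, 0, 0, 0, 0.6],
  [0, -3, 0, 0, 0, 0, 0.6],
  [0, -3, 0, 0, 0, 0, 0.6],
  [0, 0, 0, 0, 0, 0, 0.6],
])

```text
time: 22.73
tool_pos: [0.4357, 0.1593, 0.3359]
tool_rot: [0.0, 0.711, 0.703, 0.001]
contact_force: [0.2, 0.2, 0.0]
gripper_width: 0.802
grasp_force: 0.0
```

Run:
```python
from h import *
st();g=grab('scene');t=grab('top')
R=lambda im,x,y,w,h,k:cv2.resize(im[y:y+h,x:x+w],None,fx=k,fy=k,interpolation=cv2.INTER_CUBIC)
c=np.zeros((600,800,3),np.uint8);c[:]=R(g['img'],290,155,200,150,4);cv2.imwrite('pics/m5.png',c)
```

```text
t 22.73 [0.4357 0.1593 0.3359] ydeg -0.71 z [ 1.5e-03  8.0e-04 -1.0e+00] F [0.17 0.2  0.03] M [ 0.   -0.02 -0.01] w 0.802 0.0
```

View pics/m5.png

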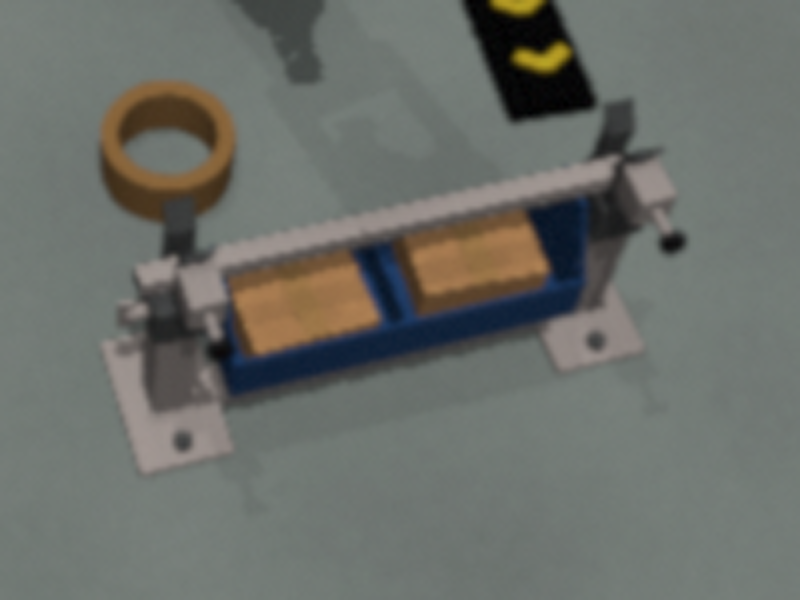

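The tray hangs level with its rail in both hooks, at crop (215,250) to (620,170). Both cartons are in place and the arm is clear, so I'm handing in.

```bash
python3 -c "
from plant import manip
print(manip.job_done())"
```

```text
the job is handed in; nothing more can be done
None
```

The tray hangs in both hooks with both spring bolts out over the rail (checked with a light upward pull of about 7.5 N), both cartons are still in it, and I handed the job in at about 23 s of the 56 s; no verdict came back.

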